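Set out the carver's sharpening stones

ROBOT

A 7-joint arm with a two-finger parallel gripper is mounted at the origin on the work surface. World frame = base frame: x ahead of the robot, y to its left, z up, the work surface at z = 0. Lengths are in m, angles in rad, forces in N, time in s.
With the tool pointing down it reaches from about 0.425 to 0.925 m from the base axis. Payload 6.8 kg.
Tool frame: the origin (TCP) lies between the finger pads; the fingertips stand 11 mm ahead of it and the grasp point (between the pads) lies 8 mm behind it; x points along the fingers, y is the direction in which the jaws open and shut, and the axes are right-handed (so a half turn about x gives the same grasp; the last joint's range is limited). The gripper opens to 88 mm and grips with 3 to 60 N. Pads are 20 mm wide; open, the fingers measure 115 mm over their backs; the gripper's body (75 mm by 178 mm) begins 61 mm behind the grasp point.
Start: joints at [-1.41, 0.477, 0.022, 1.555, -0.011, 1.109, -0.083], TCP at [0.179, 0.651, 0.234] pointing down, gripper open.
Joint ranges: [-2.96, 2.96], [-0.34, 2.1], [-1.41, 1.46], [0.24, 2.44], [-1.37, 4.51], [0.17, 1.92], [-2.96, 2.96]. Speed limits (rad/s): [2.39, 2.39, 3.14, 3.14, 3.14, 3.14, 3.14].

INTERFACE

Orientations are given as a 3x3 rotation matrix whose columns are the frame's x, y, z axes.
In Python, from rig import bot gives the robot as it stands.
- The arm moves only by the tool arm_command, never from a script. Its argument "deltas" is a list of rows, each an object of numbers: "x", "y", "z": the shift along the tool's x, y, z in mm; "yaw": the turn about the tool's x in degrees. A call has 1 to 12 rows; each row is the pose to reach, as a shift and turn from the pose measured when the call began, along the tool's axes at that moment; what a row does not reach only later rows make up. A row lasts 1/10 s, in which the tool goes at most 50 mm and 8.59 degrees, less where a joint would pass 70% of its speed; a pose out of reach is approached as far as the arm can. A call with a gripper value outside its range is refused whole. "fingers" is the closure, from -1 (fully open) to 1 (shut), so that 0 is half open, set as the call begins (left out, the last holds). The fingers move at their own pace and stop on an object; "newtons" is the grip in N (left out, the last holds). Time passes only in rows, so rows that repeat a pose let the fingers close. It gives the time, the measured TCP pose, the force and the opening at its end, in the units of the state.
- bot.get_state(): the state, without advancing time (a new reading comes with each control period).
- bot.get_image(name): name is "scene" or "top"; returns the picture (400x640x3 uint8, red, green, blue); there is no depth.
- bot.get_calibration(name): a dict with "K" (3x3 intrinsics, pixels), "k1" (the pictures are not rectified: a ray, as slopes to the right and down, at radius r is drawn at 1 + k1 r^2 times it, then the intrinsics apply), "extrinsics" (4x4, takes a point from camera to world coordinates). Camera axes: x right, y down, z forward; pixel columns grow to the right and rows downward; lengths in m; the calibration is good to about 2 mm. A picture is of the moment at which its call begins. get_calibration takes no time and is no camera call.
- bot.hand_in(): hands the job in, once; it reports no verdict.
The state is a dict: "t": time; "joint_pos": joint angles; "qd": joint speeds; "joint_torque": joint torques, N m; "tcp_pos": TCP position; "tool_rot": TCP orientation; "force": force on the tool from outside, world axes, zero at the start; "ft_torque": the same for the moment, N m; "finger_gap": finger opening in m.
Only numpy, scipy, OpenCV 4.12 (cv2) and the standard library are available. Lean on these libraries where they do the work, as an engineer would, in place of code of your own. Each camera call takes 0.05 s, during which the arm holds its last target.

TASK

Take the stack of four sharpening stones apart from the top down, and lay each one in the holder whose bed has its colour before you move the next: flat on the bed between the two end stops, centred and in line with the holder. Set each stone down without dropping it, let go of it, and leave the mallet and the carved bird where they stand.

Things in the scene. Friction and masses are not known exactly. Their poses are not given: they have to be found in the camera images.
- coarse_stone: coarse sharpening stone, dark grey all over: a flat bar 140 long (its x) x 60 wide (its y) x 22 high mm; at the start the bottom of the stack, lying flat, all four lengths lined up within about 10 degrees. Origin: centre of its underside.
- medium_stone: medium sharpening stone, rust red all over: a flat bar 116 long (its x) x 51 wide (its y) x 22 high mm; at the start the second from the bottom, lying flat, all four lengths lined up within about 10 degrees. Origin: centre of its underside.
- fine_stone: fine sharpening stone, green all over: a flat bar 92 long (its x) x 42 wide (its y) x 22 high mm; at the start the third from the bottom, lying flat, all four lengths lined up within about 10 degrees. Origin: centre of its underside.
- polish_stone: polishing sharpening stone, white all over: a flat bar 68 long (its x) x 33 wide (its y) x 22 high mm; at the start the top of the stack, lying flat, all four lengths lined up within about 10 degrees. Origin: centre of its underside.
- coarse_holder: holder of the coarse stone, fixed to the bench: a brown wooden board 180 long (its x) x 80 wide (its y) mm, with a bed the colour of its stone (dark grey), 156 x 68 mm, whose top is 12 mm above the origin. A wooden end stop 12 mm thick across each end rises to 20 mm above the origin; between the stops there are 156 mm. The long sides are open. Origin: centre of the board's underside, on the bench.
- medium_holder: holder of the medium stone, fixed to the bench: a brown wooden board 156 long (its x) x 71 wide (its y) mm, with a bed the colour of its stone (rust red), 132 x 59 mm, whose top is 12 mm above the origin. A wooden end stop 12 mm thick across each end rises to 20 mm above the origin; between the stops there are 132 mm. The long sides are open. Origin: centre of the board's underside, on the bench.
- fine_holder: holder of the fine stone, fixed to the bench: a brown wooden board 132 long (its x) x 62 wide (its y) mm, with a bed the colour of its stone (green), 108 x 50 mm, whose top is 12 mm above the origin. A wooden end stop 12 mm thick across each end rises to 20 mm above the origin; between the stops there are 108 mm. The long sides are open. Origin: centre of the board's underside, on the bench.
- polish_holder: holder of the polish stone, fixed to the bench: a brown wooden board 108 long (its x) x 53 wide (its y) mm, with a bed the colour of its stone (white), 84 x 41 mm, whose top is 12 mm above the origin. A wooden end stop 12 mm thick across each end rises to 20 mm above the origin; between the stops there are 84 mm. The long sides are open. Origin: centre of the board's underside, on the bench.
- mallet: bystander, loose: carver's mallet standing on its blue-black round head (90 mm across, 106 high), pale wooden handle upwards, 249 mm high in all. Origin: centre of its underside.
- bird: bystander, loose: roughed-out pale wooden bird on a block 85 x 75 x 40 mm, 165 mm high in all. Origin: centre of its underside.

How it is judged:
On the way, in this order (a step that is already met when the one before it is completed fails the run):
1. the polish stone lies in its own holder, let go (x of polish_stone in the frame of polish_holder between -0.012 and 0.012 m and y of polish_stone in the frame of polish_holder between -0.012 and 0.012 m and z of polish_stone in the frame of polish_holder between 0.008 and 0.016 m and angle between polish_stone's own z axis and vertical below 0.1 rad and angle between the x axis of polish_stone and the x axis of polish_holder, either way round below 0.2 rad and linear speed of polish_stone below 0.02 m/s and contact force between the fingers and polish_stone below 0.2 N), for 0.2 s.
2. the fine stone lies in its own holder, let go (x of fine_stone in the frame of fine_holder between -0.012 and 0.012 m and y of fine_stone in the frame of fine_holder between -0.012 and 0.012 m and z of fine_stone in the frame of fine_holder between 0.008 and 0.016 m and angle between fine_stone's own z axis and vertical below 0.1 rad and angle between the x axis of fine_stone and the x axis of fine_holder, either way round below 0.2 rad and linear speed of fine_stone below 0.02 m/s and contact force between the fingers and fine_stone below 0.2 N), for 0.2 s.
3. the medium stone lies in its own holder, let go (x of medium_stone in the frame of medium_holder between -0.012 and 0.012 m and y of medium_stone in the frame of medium_holder between -0.012 and 0.012 m and z of medium_stone in the frame of medium_holder between 0.008 and 0.016 m and angle between medium_stone's own z axis and vertical below 0.1 rad and angle between the x axis of medium_stone and the x axis of medium_holder, either way round below 0.2 rad and linear speed of medium_stone below 0.02 m/s and contact force between the fingers and medium_stone below 0.2 N), for 0.2 s.
4. the coarse stone lies in its own holder, let go (x of coarse_stone in the frame of coarse_holder between -0.012 and 0.012 m and y of coarse_stone in the frame of coarse_holder between -0.012 and 0.012 m and z of coarse_stone in the frame of coarse_holder between 0.008 and 0.016 m and angle between coarse_stone's own z axis and vertical below 0.1 rad and angle between the x axis of coarse_stone and the x axis of coarse_holder, either way round below 0.2 rad and linear speed of coarse_stone below 0.02 m/s and contact force between the fingers and coarse_stone below 0.2 N), for 0.2 s.
At the end, for the whole second after the job is handed in: All four stones lie flat on the beds of their own holders (within 12 mm of the centre along and across, within 4 mm of bed height, tilt under 0.1 rad, in line within 0.2 rad), at rest and released (all of step 1 and all of step 2 and all of step 3 and all of step 4); the robot touches nothing.
It fails at once if a stone is shifted more than 25 mm before the one that lay on it is in its own holder ((distance of coarse_stone from where it was at the start of the episode above 0.025 m and not (x of medium_stone in the frame of medium_holder between -0.02 and 0.02 m and y of medium_stone in the frame of medium_holder between -0.02 and 0.02 m and z of medium_stone in the frame of medium_holder between 0.008 and 0.016 m and angle between medium_stone's own z axis and vertical below 0.1 rad and angle between the x axis of medium_stone and the x axis of medium_holder, either way round below 0.2 rad)) or (distance of medium_stone from where it was at the start of the episode above 0.025 m and not (x of fine_stone in the frame of fine_holder between -0.02 and 0.02 m and y of fine_stone in the frame of fine_holder between -0.02 and 0.02 m and z of fine_stone in the frame of fine_holder between 0.008 and 0.016 m and angle between fine_stone's own z axis and vertical below 0.1 rad and angle between the x axis of fine_stone and the x axis of fine_holder, either way round below 0.2 rad)) or (distance of fine_stone from where it was at the start of the episode above 0.025 m and not (x of polish_stone in the frame of polish_holder between -0.02 and 0.02 m and y of polish_stone in the frame of polish_holder between -0.02 and 0.02 m and z of polish_stone in the frame of polish_holder between 0.008 and 0.016 m and angle between polish_stone's own z axis and vertical below 0.1 rad and angle between the x axis of polish_stone and the x axis of polish_holder, either way round below 0.2 rad))).
It fails at once if a stone is dropped (falls freely by more than about 25 mm) ((linear speed of coarse_stone above 0.7 m/s and contact force between the fingers and coarse_stone below 0.1 N) or (linear speed of medium_stone above 0.7 m/s and contact force between the fingers and medium_stone below 0.1 N) or (linear speed of fine_stone above 0.7 m/s and contact force between the fingers and fine_stone below 0.1 N) or (linear speed of polish_stone above 0.7 m/s and contact force between the fingers and polish_stone below 0.1 N)).
It fails at once if the mallet or the bird is moved more than 20 mm or tipped ((distance of mallet from where it was at the start of the episode above 0.02 m or angle between mallet's own z axis and vertical above 0.3 rad) or (distance of bird from where it was at the start of the episode above 0.02 m or angle between bird's own z axis and vertical above 0.3 rad)).
It also fails if it takes over 131 s, if anything falls off the work surface, if the arm or the gripper's body presses on something with over 40 N, if the wrist force passes 120 N, or if a joint passes its speed limit or range.

## Working session

There is one attempt and no reset: what is moved stays moved. The work goes in short steps, Python scripts to look and compute and a tool call to move; the robot and the scene stay as the last step left them, time stands still between calls to the robot, and variables do not carry over. Pictures are saved under pics/ and viewed, and the job is handed in when it is done.

Besides the shell and the picture viewer there is one more tool, called after "Request:" in YAML: its name, and indented under it one key for each argument. arm_command: Moves the arm, as the interface text tells. Its arguments: {"type":"object","properties":{"deltas":{"type":"array"},"fingers":{"type":"number"},"newtons":{"type":"number"}},"required":["deltas"]}

```bash
ls; mkdir -p pics
python3 - <<'E'
from rig import bot
import cv2,numpy as np
s=bot.get_state();print({k:np.round(v,3).tolist() for k,v in s.items()})
for n in("scene","top"):
    c=bot.get_calibration(n);print(n,np.round(c["K"],2).tolist(),c["k1"],np.round(c["extrinsics"],4).tolist())
    cv2.imwrite(f"pics/{n}0.png",bot.get_image(n)[:,:,::-1])
E
```

```text
pics
{'t': 0.0, 'joint_pos': [-1.41, 0.478, 0.022, 1.556, -0.011, 1.109, -0.083], 'qd': [-0.0, 0.0, 0.0, 0.001, -0.0, -0.0, 0.002], 'joint_torque': [-0.0, -58.287, 1.534, -27.262, -0.054, 0.017, 0.0], 'tcp_pos': [0.179, 0.65, 0.233], 'tool_rot': [[-0.0, 0.266, 0.964], [-0.002, 0.964, -0.266], [-1.0, -0.002, 0.0]], 'force': [0.396, 0.008, 0.813], 'ft_torque': [-0.071, 0.034, -0.002], 'finger_gap': 0.088}
scene [[404.29, 0.0, 317.39], [0.0, 404.29, 195.19], [0.0, 0.0, 1.0]] -0.1064280293601001 [[0.6803, 0.5505, -0.4839, 1.0802], [0.7328, -0.4967, 0.4651, -0.5114], [0.0157, -0.671, -0.7413, 0.8777], [0.0, 0.0, 0.0, 1.0]]
top [[432.7, 0.0, 322.03], [0.0, 432.7, 198.21], [0.0, 0.0, 1.0]] 0.03793475052395481 [[0.0097, -0.9915, 0.1298, 0.4191], [-0.9999, -0.0108, -0.0073, 0.0107], [0.0086, -0.1297, -0.9915, 1.1108], [0.0, 0.0, 0.0, 1.0]]
```

View pics/scene0.png

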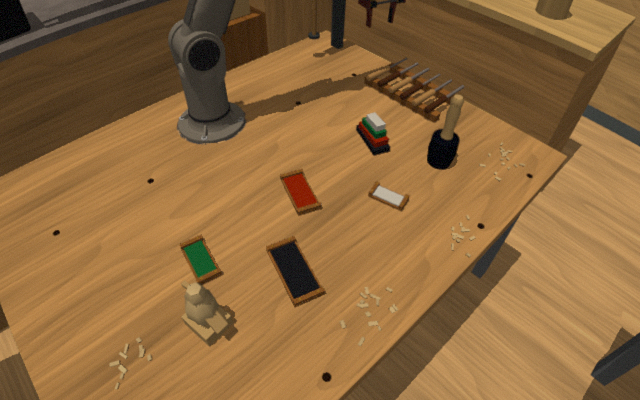

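View pics/top0.png

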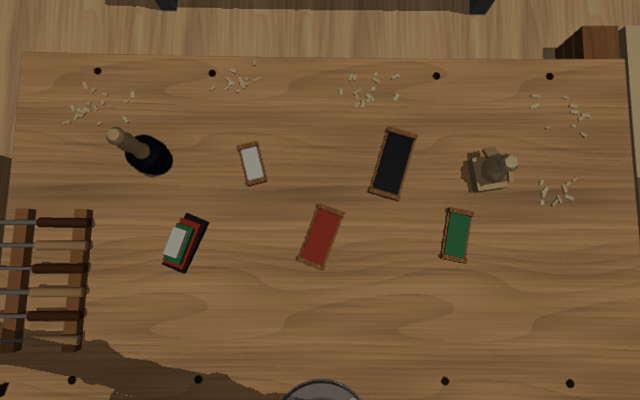

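```bash
cat > h.py <<'E'
import numpy as np,cv2
from rig import bot
def cal(n):
    c=bot.get_calibration(n);return np.array(c["K"]),c["k1"],np.array(c["extrinsics"])
def proj(n,P):
    K,k,E=cal(n);W=np.linalg.inv(E)
    D=np.array([k,0,0,0,0.])
    return cv2.projectPoints(np.array(P,float).reshape(-1,1,3),cv2.Rodrigues(W[:3,:3])[0],W[:3,3],K,D)[0].reshape(-1,2)
def unproj(n,px,z):
    K,k,E=cal(n)
    u=cv2.undistortPoints(np.array(px,float).reshape(-1,1,2),K,np.array([k,0,0,0,0.])).reshape(-1,2)
    r=np.c_[u,np.ones(len(u))]@E[:3,:3].T
    o=E[:3,3];return o+r*((z-o[2])/r[:,2:])
def rect(L,W,x,y,a,z):
    c,s=np.cos(a),np.sin(a)
    return [[x+c*i*L/2-s*j*W/2,y+s*i*L/2+c*j*W/2,z] for i,j in((1,1),(1,-1),(-1,-1),(-1,1))]
def crop(img,x0,y0,x1,y1,f,fn):
    cv2.imwrite(fn,cv2.resize(img[y0:y1,x0:x1],None,fx=f,fy=f,interpolation=cv2.INTER_CUBIC))
E
python3 - <<'E'
from h import *
print(proj("top",[[.179,.651,.234]]),proj("scene",[[.179,.651,.234]]), proj("top",[[0,0,0]]),proj("scene",[[0,0,0]]))
t=cv2.imread("pics/top0.png");s=cv2.imread("pics/scene0.png")
crop(t,150,200,225,285,8,"pics/c1.png")
crop(s,345,100,405,165,9,"pics/c2.png")
E
```

```text
[[-25.44054972 382.52295193]] [[379.46139171  20.95096237]] [[320.81157851 432.00220949]] [[211.44946357 121.58822765]]
```

View pics/c1.png

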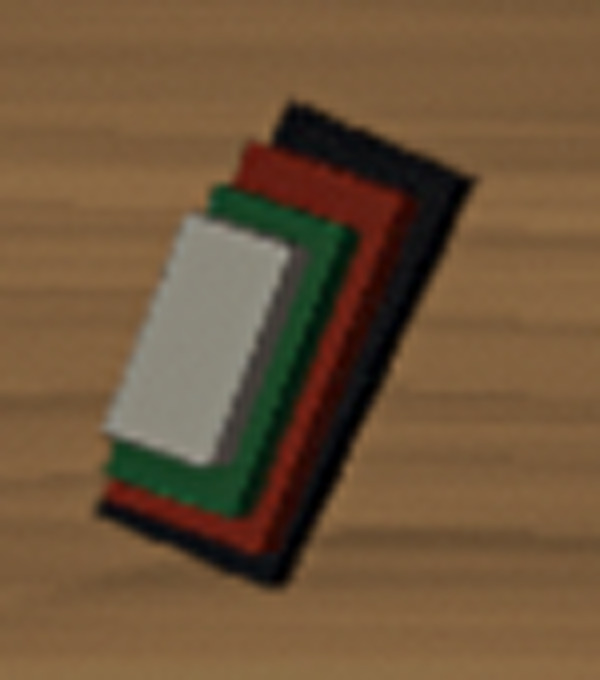

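View pics/c2.png

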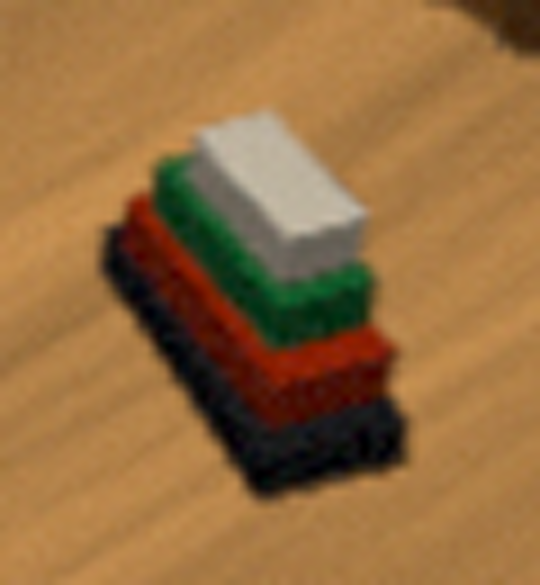

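Run:
```python
from h import *
t=cv2.imread("pics/top0.png")
crop(t,230,135,275,195,8,"pics/h1.png")
crop(t,435,200,480,270,8,"pics/h2.png")
crop(t,290,200,350,275,7,"pics/h3.png")
crop(t,360,120,425,205,7,"pics/h4.png")
a=[cv2.imread(f"pics/h{i}.png") for i in(1,2)];b=[cv2.imread(f"pics/h{i}.png") for i in(3,4)]
def st(a):
    H=max(i.shape[0] for i in a);return np.hstack([cv2.copyMakeBorder(i,0,H-i.shape[0],0,0,cv2.BORDER_CONSTANT) for i in a])
cv2.imwrite("pics/ha.png",st(a));cv2.imwrite("pics/hb.png",st(b))
```

```text
(no output)
```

View pics/ha.png

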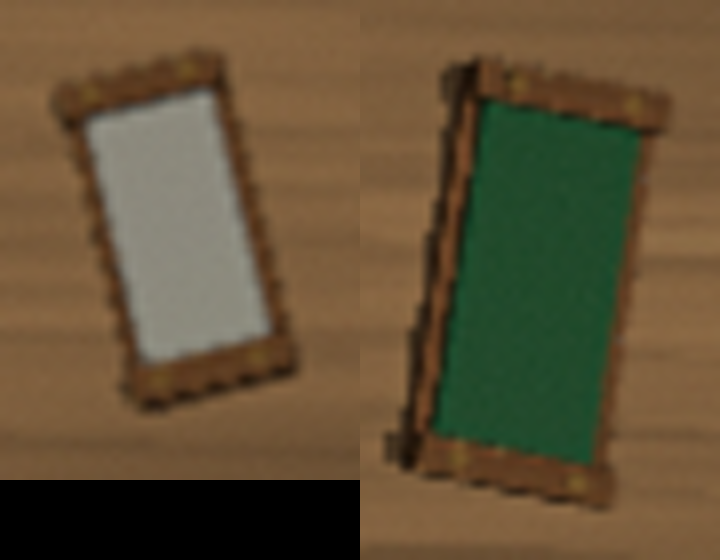

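View pics/hb.png

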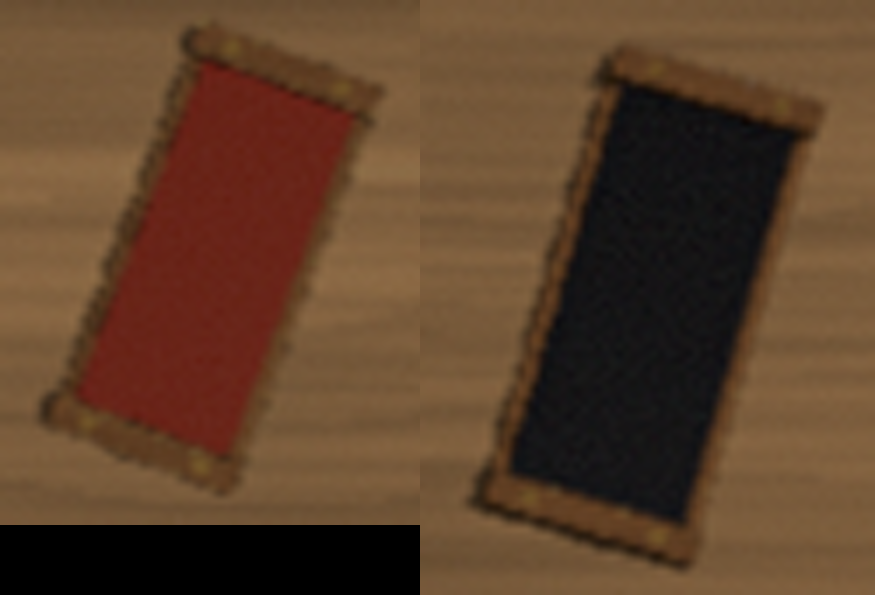

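```bash
cat > m.py <<'E'
from h import *
def m(name,pts,f,ox,oy,z,L,W,cam="top"):
    p=(np.array(pts,float)+.5)/f-.5+[ox,oy]
    P=unproj(cam,p,z)[:,:2];c=P.mean(0)
    l=((P[0]-P[3])+(P[1]-P[2]))/2;w=((P[0]-P[1])+(P[3]-P[2]))/2
    print(name,"c",np.round(c,4),"yaw",np.round(np.degrees(np.arctan2(l[1],l[0])),1),"L %.1f (%d) W %.1f (%d)"%(np.linalg.norm(l)*1e3,L,np.linalg.norm(w)*1e3,W),"r %.3f"%np.linalg.norm(c))
    return c,np.arctan2(l[1],l[0])
if __name__=="__main__":
    m("polH",[(85,122),(212,88),(272,335),(145,362)],8,230,135,.012,84,41)
    m("finH",[(122,98),(280,132),(232,465),(72,432)],8,435,200,.012,108,50)
    m("medH",[(200,62),(355,115),(235,458),(78,402)],7,290,200,.012,132,59)
    m("coaH",[(200,82),(380,132),(265,525),(88,472)],7,360,120,.012,156,68)
    P=8,150,200
    m("pol",[(190,212),(293,248),(212,466),(103,432)],*P,.088,68,33)
    m("fin",[(215,185),(355,232),(237,517),(103,480)],*P,.066,92,42)
    m("med",[(250,142),(415,198),(265,552),(103,495)],*P,.044,116,51)
    m("coa",[(293,98),(475,180),(285,587),(97,512)],*P,.022,140,60)
    print(unproj("top",[[152,158]],.05),"mallet; bird",unproj("top",[[488,172]],.04))
E
python3 m.py
```

```text
polH c [0.653  0.1847] yaw 15.2 L 82.7 (84) W 41.9 (41) r 0.679
finH c [ 0.4736 -0.3388] yaw -10.1 L 107.0 (108) W 50.7 (50) r 0.582
medH c [0.4653 0.0053] yaw -19.0 L 130.5 (132) W 59.7 (59) r 0.465
coaH c [ 0.6578 -0.18  ] yaw -16.4 L 154.3 (156) W 68.4 (68) r 0.682
pol c [0.4462 0.3466] yaw -18.0 L 67.0 (68) W 32.7 (33) r 0.565
fin c [0.4428 0.3453] yaw -18.7 L 90.9 (92) W 42.8 (42) r 0.562
med c [0.4456 0.3431] yaw -20.0 L 114.2 (116) W 52.9 (51) r 0.562
coa c [0.4471 0.3409] yaw -22.5 L 137.8 (140) W 62.9 (60) r 0.562
[[0.65384076 0.42539894 0.05      ]] mallet; bird [[ 0.63005185 -0.41304074  0.04      ]]
```

```bash
cat > go.py <<'E'
import sys
from h import *
def go(x,y,z,yaw):  # yaw = stone yaw deg (jaw = yaw+90)
    s=bot.get_state();R=np.array(s["tool_rot"]);d=np.array([x,y,z])-s["tcp_pos"]
    j=np.degrees(np.arctan2(R[1,1],R[0,1]));dy=(j-yaw-90+90)%180-90
    print("delta mm",np.round(R.T@d*1e3,1),"yaw",round(dy,1),"| tcp",np.round(s["tcp_pos"],4),"stoneyaw",round(j-90,1),"tilt",np.round(R[:2,0],4),"gap",round(s["finger_gap"]*1e3,1),"F",np.round(s["force"],1),"t",round(s["t"],2),"j7",round(s["joint_pos"][6],2))
go(*map(float,sys.argv[1:5]))
E
python3 go.py .446 .3465 .15 -18
python3 - <<'E'
from h import *
s=cv2.imread("pics/scene0.png");s=cv2.resize(s,None,fx=2,fy=2)
for q in [(68,33,.4462,.3466,-18,.088),(92,42,.4428,.3453,-18.7,.066),(116,51,.4456,.3431,-20,.044),(140,60,.4471,.3409,-22,.022),(84,41,.653,.1847,15.2,.012),(132,59,.4653,.0053,-19,.012),(156,68,.6578,-.18,-16.4,.012),(108,50,.4736,-.3388,-10.1,.012)]:
    p=proj("scene",rect(q[0]/1e3,q[1]/1e3,q[2],q[3],np.radians(q[4]),q[5]))*2+.5
    cv2.polylines(s,[np.round(p*8).astype(int)],True,(255,255,0),1,cv2.LINE_AA,3)
cv2.imwrite("pics/ov.png",s[180:640,340:860])
E
```

```text
delta mm [  83.2 -221.8  337.9] yaw 2.6 | tcp [0.1791 0.6503 0.2328] stoneyaw -15.4 tilt [-0.0003 -0.0016] gap 87.7 F [0.9 0.6 0.6] t 0.1 j7 -0.08
```

View pics/ov.png

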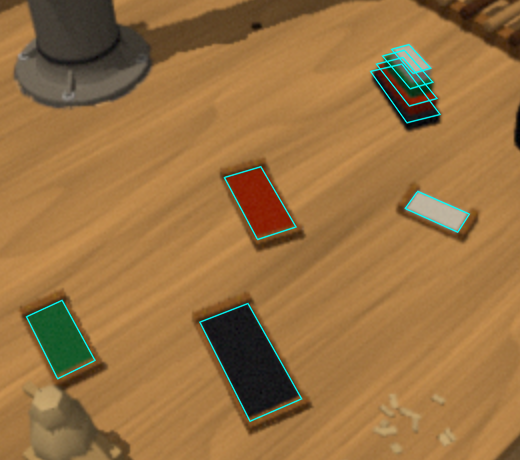

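Request:
arm_command:
  deltas:
    - {"x":0,"y":-40,"z":60,"yaw":0.5}
    - {"x":10,"y":-80,"z":120,"yaw":1}
    - {"x":20,"y":-110,"z":170,"yaw":2}
    - {"x":30,"y":-140,"z":215,"yaw":2.6}
    - {"x":40,"y":-170,"z":260,"yaw":2.6}
    - {"x":60,"y":-200,"z":305,"yaw":2.6}
    - {"x":83,"y":-222,"z":338,"yaw":2.6}
    - {"x":83,"y":-222,"z":338,"yaw":2.6}
    - {"x":83,"y":-222,"z":338,"yaw":2.6}
    - {"x":83,"y":-222,"z":338,"yaw":2.6}
    - {"x":83,"y":-222,"z":338,"yaw":2.6}
  fingers: -1
  newtons: 25

```text
t: 1.2
tcp_pos: [0.4452, 0.3477, 0.1503]
tool_rot: [[-0.001, 0.308, 0.951], [-0.001, 0.951, -0.308], [-1.0, -0.001, -0.001]]
force: [-0.8, 0.8, 0.1]
finger_gap: 0.0877
```

```bash
python3 go.py .446 .3465 .081 -18
```

```text
delta mm [69.3 -0.8  1.2] yaw 0.1 | tcp [0.4452 0.3477 0.1503] stoneyaw -17.9 tilt [-0.001  -0.0008] gap 87.7 F [-0.8  0.8  0.1] t 1.2 j7 0.54
```

Request:
arm_command:
  deltas:
    - {"x":30,"y":-0.8,"z":1.2}
    - {"x":55,"y":-0.8,"z":1.2}
    - {"x":69,"y":-0.8,"z":1.2}
    - {"x":69,"y":-0.8,"z":1.2}
    - {"x":69,"y":-0.8,"z":1.2}
    - {"x":69,"y":-0.8,"z":1.2}

```text
schema error: expected keys x, y, z, yaw
```

Request:
arm_command:
  deltas:
    - {"x":0}
    - {"x":0}
    - {"x":0}
    - {"x":0}
    - {"x":0}
    - {"x":0}
    - {"x":0}
    - {"x":0}
  fingers: 1
  newtons: 25

```text
schema error: expected keys x, y, z, yaw
```

```bash
python3 go.py .446 .3465 .081 -18
python3 - <<'E'
from h import *
crop(cv2.cvtColor(bot.get_image("scene"),cv2.COLOR_RGB2BGR),310,50,430,170,5,"pics/g1.png")
E
```

```text
delta mm [69.3 -0.8  1.2] yaw 0.1 | tcp [0.4452 0.3477 0.1503] stoneyaw -17.9 tilt [-0.001  -0.0008] gap 87.7 F [-0.8  0.8  0.1] t 1.2 j7 0.54
```

View pics/g1.png

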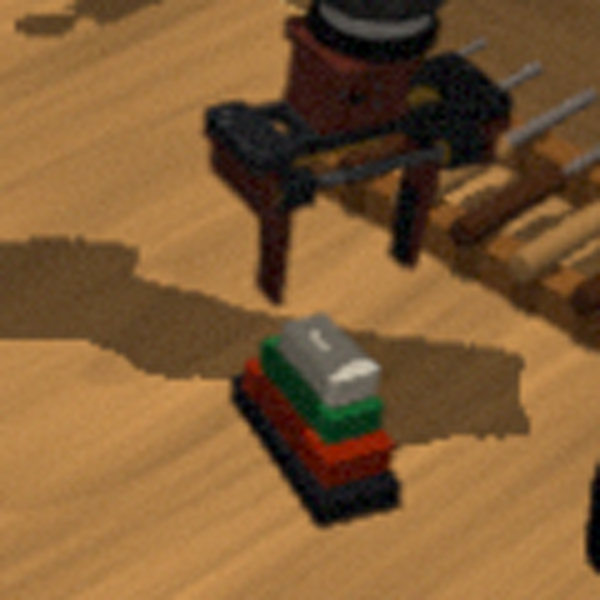

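The gripper hangs open above the white stone, jaws across its width; the wide body runs along the jaw axis. All four keys are required per row.

Request:
arm_command:
  deltas:
    - {"x":30,"y":-0.8,"z":1.2,"yaw":0}
    - {"x":55,"y":-0.8,"z":1.2,"yaw":0}
    - {"x":69,"y":-0.8,"z":1.2,"yaw":0}
    - {"x":69,"y":-0.8,"z":1.2,"yaw":0}
    - {"x":69,"y":-0.8,"z":1.2,"yaw":0}
    - {"x":69,"y":-0.8,"z":1.2,"yaw":0}

```text
t: 1.85
tcp_pos: [0.4462, 0.3485, 0.0829]
tool_rot: [[0.001, 0.306, 0.952], [0.001, 0.952, -0.306], [-1.0, 0.002, 0.0]]
force: [0.1, 0.3, -0.1]
finger_gap: 0.0879
```

Request:
arm_command:
  deltas:
    - {"x":0,"y":0,"z":0,"yaw":0}
    - {"x":0,"y":0,"z":0,"yaw":0}
    - {"x":0,"y":0,"z":0,"yaw":0}
    - {"x":0,"y":0,"z":0,"yaw":0}
    - {"x":0,"y":0,"z":0,"yaw":0}
    - {"x":0,"y":0,"z":0,"yaw":0}
    - {"x":0,"y":0,"z":0,"yaw":0}
    - {"x":0,"y":0,"z":0,"yaw":0}
  fingers: 1
  newtons: 25

```text
t: 2.65
tcp_pos: [0.4462, 0.3484, 0.0828]
tool_rot: [[0.001, 0.306, 0.952], [0.001, 0.952, -0.306], [-1.0, 0.002, 0.0]]
force: [0.6, -0.1, 0.1]
finger_gap: 0.0329
```

```bash
python3 go.py .446 .3465 .16 -18; python3 go.py .653 .1847 .16 15.2;  python3 - <<'E'
from h import *
crop(cv2.cvtColor(bot.get_image("scene"),cv2.COLOR_RGB2BGR),310,50,430,170,5,"pics/g2.png")
E
```

```text
delta mm [-77.2  -1.8   0.4] yaw 0.2 | tcp [0.4462 0.3484 0.0828] stoneyaw -17.8 tilt [0.0008 0.0014] gap 32.9 F [ 0.6 -0.1  0.1] t 2.65 j7 0.56
delta mm [-77.2 -92.5 247. ] yaw -33.0 | tcp [0.4462 0.3484 0.0828] stoneyaw -17.8 tilt [0.0008 0.0014] gap 32.9 F [ 0.6 -0.1  0.1] t 2.65 j7 0.56
```

View pics/g2.png

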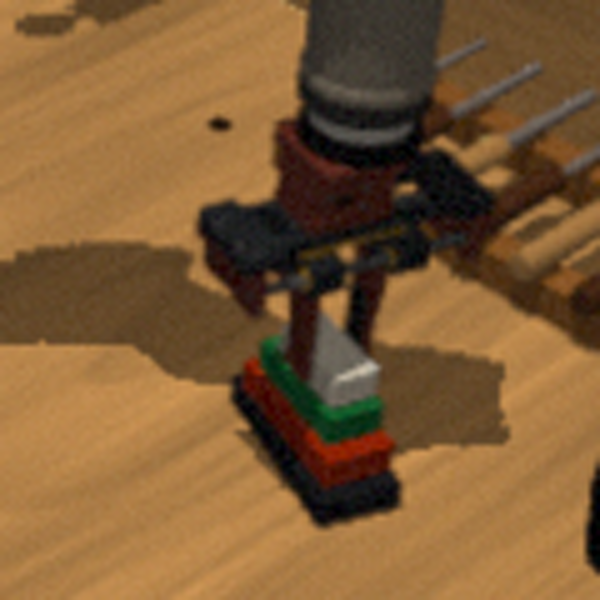

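Request:
arm_command:
  deltas:
    - {"x":-15,"y":0,"z":0,"yaw":0}
    - {"x":-40,"y":0,"z":0,"yaw":0}
    - {"x":-65,"y":0,"z":10,"yaw":0}
    - {"x":-77,"y":-15,"z":45,"yaw":-5}
    - {"x":-77,"y":-30,"z":80,"yaw":-10}
    - {"x":-77,"y":-45,"z":115,"yaw":-15}
    - {"x":-77,"y":-60,"z":150,"yaw":-20}
    - {"x":-77,"y":-75,"z":185,"yaw":-25}
    - {"x":-77,"y":-86,"z":220,"yaw":-30}
    - {"x":-77,"y":-92,"z":247,"yaw":-33}
    - {"x":-77,"y":-92,"z":247,"yaw":-33}
    - {"x":-77,"y":-92,"z":247,"yaw":-33}

```text
t: 3.9
tcp_pos: [0.6529, 0.1846, 0.1592]
tool_rot: [[-0.0, -0.26, 0.966], [0.001, 0.966, 0.26], [-1.0, 0.001, 0.0]]
force: [-0.8, -0.2, -0.7]
finger_gap: 0.033
```

```bash
python3 go.py .653 .1847 .029 15.2;  python3 - <<'E'
from h import *
cv2.imwrite("pics/g3.png",cv2.cvtColor(bot.get_image("scene"),cv2.COLOR_RGB2BGR))
E
```

```text
delta mm [ 1.302e+02 -1.000e-01  1.000e-01] yaw -0.1 | tcp [0.6529 0.1846 0.1592] stoneyaw 15.1 tilt [-0.0003  0.0013] gap 33.0 F [-0.8 -0.2 -0.7] t 3.9 j7 1.5
```

View pics/g3.png

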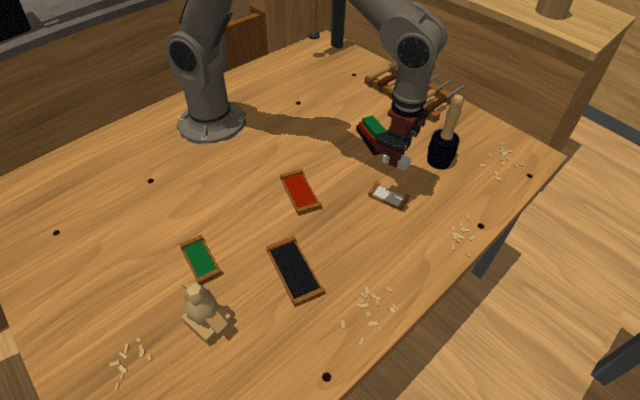

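Request:
arm_command:
  deltas:
    - {"x":35,"y":0,"z":0,"yaw":0}
    - {"x":70,"y":0,"z":0,"yaw":0}
    - {"x":95,"y":0,"z":0,"yaw":0}
    - {"x":110,"y":0,"z":0,"yaw":0}
    - {"x":118,"y":0,"z":0,"yaw":0}
    - {"x":124,"y":0,"z":0,"yaw":0}
    - {"x":128,"y":0,"z":0,"yaw":0}
    - {"x":128,"y":0,"z":0,"yaw":0}
    - {"x":128,"y":0,"z":0,"yaw":0}

```text
t: 4.85
tcp_pos: [0.6527, 0.1862, 0.0321]
tool_rot: [[0.001, -0.262, 0.965], [0.002, 0.965, 0.262], [-1.0, 0.002, 0.001]]
force: [-0.3, -0.5, -0.9]
finger_gap: 0.0325
```

```bash
python3 go.py .653 .1847 .029 15.2;  python3 - <<'E'
from h import *
crop(cv2.cvtColor(bot.get_image("scene"),cv2.COLOR_RGB2BGR),340,140,440,220,7,"pics/g4.png")
E
```

```text
delta mm [ 3.1 -1.5 -0.1] yaw -0.0 | tcp [0.6527 0.1862 0.0321] stoneyaw 15.2 tilt [0.0006 0.0021] gap 32.5 F [-0.3 -0.5 -0.9] t 4.85 j7 1.5
```

View pics/g4.png

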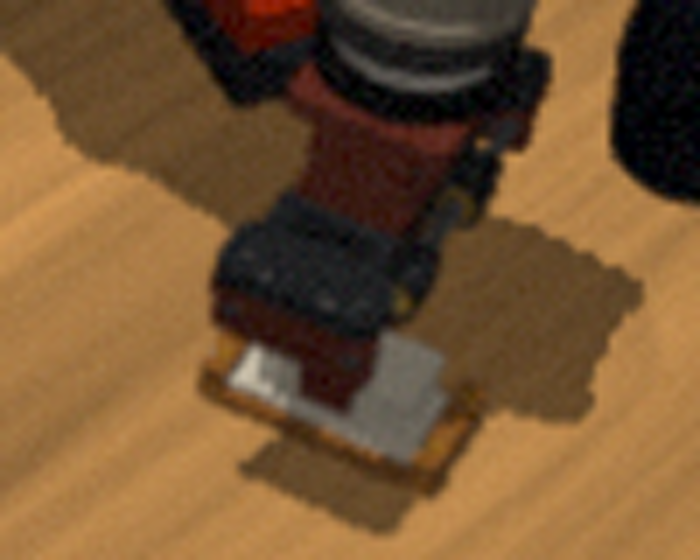

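Request:
arm_command:
  deltas:
    - {"x":2,"y":-1,"z":0,"yaw":0}
    - {"x":3.5,"y":-1,"z":0,"yaw":0}
    - {"x":4,"y":-1,"z":0,"yaw":0}
    - {"x":4,"y":-1,"z":0,"yaw":0}

```text
t: 5.3
tcp_pos: [0.6535, 0.185, 0.0289]
tool_rot: [[0.002, -0.261, 0.965], [0.002, 0.965, 0.261], [-1.0, 0.002, 0.002]]
force: [-1.0, -0.4, 4.7]
finger_gap: 0.0332
```

Request:
arm_command:
  deltas:
    - {"x":0,"y":0,"z":0,"yaw":0}
    - {"x":0,"y":0,"z":0,"yaw":0}
    - {"x":0,"y":0,"z":0,"yaw":0}
    - {"x":0,"y":0,"z":0,"yaw":0}
    - {"x":0,"y":0,"z":0,"yaw":0}
    - {"x":0,"y":0,"z":0,"yaw":0}
    - {"x":-15,"y":0,"z":0,"yaw":0}
    - {"x":-45,"y":0,"z":0,"yaw":0}
    - {"x":-85,"y":0,"z":0,"yaw":0}
    - {"x":-125,"y":0,"z":0,"yaw":0}
    - {"x":-125,"y":0,"z":0,"yaw":0}
  fingers: -1

```text
t: 6.4
tcp_pos: [0.6572, 0.1858, 0.1618]
tool_rot: [[0.013, -0.261, 0.965], [0.006, 0.965, 0.261], [-1.0, 0.003, 0.014]]
force: [-0.3, -0.1, -0.0]
finger_gap: 0.088
```

```bash
python3 go.py .443 .345 .15 -18.7;  python3 - <<'E'
from h import *
cv2.imwrite("pics/g5s.png",cv2.cvtColor(bot.get_image("scene"),cv2.COLOR_RGB2BGR))
a=cv2.cvtColor(bot.get_image("top"),cv2.COLOR_RGB2BGR);cv2.imwrite("pics/t5.png",a)
crop(a,150,130,285,285,5,"pics/g5.png")
s=cv2.imread("pics/g5s.png");crop(s,340,100,440,220,5,"pics/g5s.png")
E
```

```text
delta mm [  10.   209.6 -165.4] yaw 33.8 | tcp [0.6572 0.1858 0.1618] stoneyaw 15.1 tilt [0.0126 0.0062] gap 88.0 F [-0.3 -0.1 -0. ] t 6.4 j7 1.5
```

View pics/g5.png

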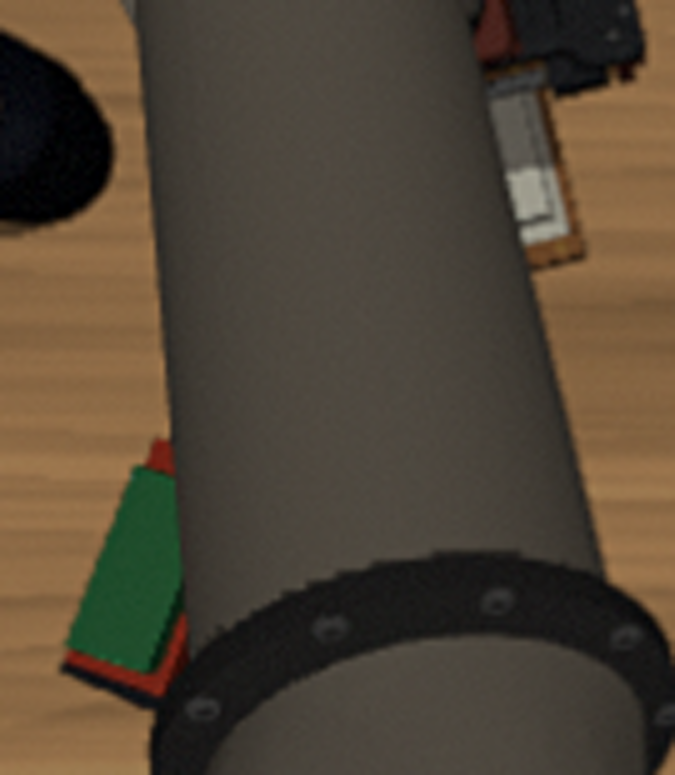

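View pics/g5s.png

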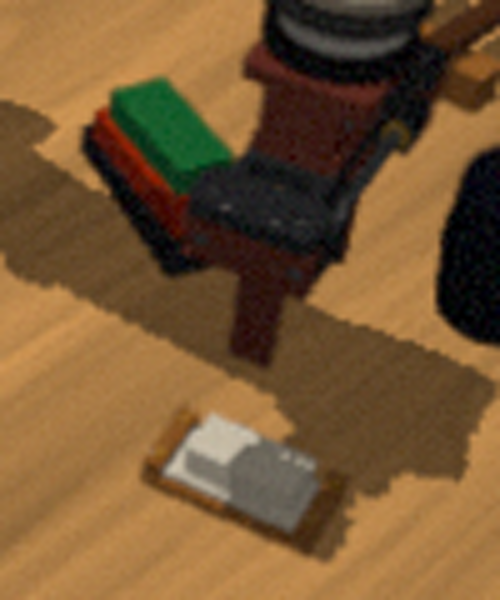

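Request:
arm_command:
  deltas:
    - {"x":0,"y":25,"z":-20,"yaw":5}
    - {"x":0,"y":55,"z":-42,"yaw":10}
    - {"x":0,"y":85,"z":-66,"yaw":15}
    - {"x":0,"y":115,"z":-90,"yaw":20}
    - {"x":0,"y":145,"z":-114,"yaw":25}
    - {"x":5,"y":175,"z":-140,"yaw":30}
    - {"x":10,"y":200,"z":-158,"yaw":33.8}
    - {"x":10,"y":210,"z":-165,"yaw":33.8}
    - {"x":10,"y":210,"z":-165,"yaw":33.8}
    - {"x":10,"y":210,"z":-165,"yaw":33.8}
    - {"x":10,"y":210,"z":-165,"yaw":33.8}

```text
t: 7.6
tcp_pos: [0.4418, 0.343, 0.1458]
tool_rot: [[0.005, 0.322, 0.947], [0.003, 0.947, -0.322], [-1.0, 0.004, 0.004]]
force: [-1.2, -0.6, 0.2]
finger_gap: 0.0878
```

```bash
python3 go.py .443 .345 .059 -18.7;  python3 - <<'E'
from h import *
s=cv2.cvtColor(bot.get_image("scene"),cv2.COLOR_RGB2BGR)
a=cv2.cvtColor(bot.get_image("top"),cv2.COLOR_RGB2BGR)
crop(a,230,135,275,195,9,"pics/a.png");crop(s,340,90,440,220,5,"pics/b.png")
x=cv2.imread("pics/a.png");y=cv2.imread("pics/b.png");H=650
cv2.imwrite("pics/g6.png",np.hstack([cv2.copyMakeBorder(i,0,H-i.shape[0],0,0,0) for i in(x,y)])[:600])
E
```

```text
delta mm [86.8  1.9  0.2] yaw -0.1 | tcp [0.4418 0.343  0.1458] stoneyaw -18.8 tilt [0.0055 0.0028] gap 87.8 F [-1.2 -0.6  0.2] t 7.6 j7 0.54
```

View pics/g6.png

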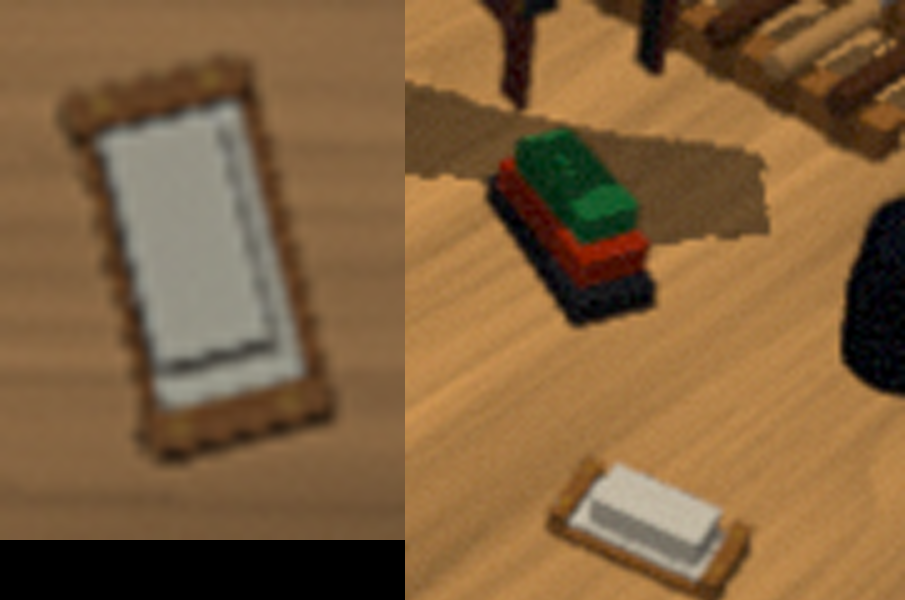

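Run:
```python
from m import *
m("pol placed",[(102,138),(222,115),(272,345),(158,368)],9,230,135,.034,68,33)
```

```text
pol placed c [0.6521 0.1848] yaw 14.4 L 67.8 (68) W 33.3 (33) r 0.678
```

Request:
arm_command:
  deltas:
    - {"x":35,"y":1.5,"z":0.5,"yaw":0}
    - {"x":65,"y":1.5,"z":0.5,"yaw":0}
    - {"x":82,"y":1.5,"z":0.5,"yaw":0}
    - {"x":87,"y":1.5,"z":0.5,"yaw":0}
    - {"x":87,"y":1.5,"z":0.5,"yaw":0}
    - {"x":87,"y":1.5,"z":0.5,"yaw":0}

```text
t: 8.3
tcp_pos: [0.4438, 0.345, 0.0597]
tool_rot: [[0.007, 0.323, 0.946], [0.004, 0.947, -0.323], [-1.0, 0.006, 0.005]]
force: [0.3, 0.2, 0.1]
finger_gap: 0.0875
```

Request:
arm_command:
  deltas:
    - {"x":0,"y":0,"z":0,"yaw":0}
    - {"x":0,"y":0,"z":0,"yaw":0}
    - {"x":0,"y":0,"z":0,"yaw":0}
    - {"x":0,"y":0,"z":0,"yaw":0}
    - {"x":0,"y":0,"z":0,"yaw":0}
    - {"x":0,"y":0,"z":0,"yaw":0}
    - {"x":0,"y":0,"z":0,"yaw":0}
    - {"x":0,"y":0,"z":0,"yaw":0}
  fingers: 1
  newtons: 30

```text
t: 9.1
tcp_pos: [0.4439, 0.3452, 0.0598]
tool_rot: [[0.007, 0.323, 0.947], [0.004, 0.947, -0.323], [-1.0, 0.006, 0.005]]
force: [0.7, 1.3, 0.6]
finger_gap: 0.0413
```

```bash
python3 go.py .443 .345 .15 -18.7;python3 go.py .54 .0 .15 -14.5; python3 go.py .4736 -.3388 .15 -10.1
```

```text
delta mm [-90.2   0.1  -0.3] yaw -0.1 | tcp [0.4439 0.3452 0.0598] stoneyaw -18.8 tilt [0.0067 0.0045] gap 41.3 F [0.7 1.3 0.6] t 9.1 j7 0.56
delta mm [ -91.1 -295.2  202.8] yaw -4.3 | tcp [0.4439 0.3452 0.0598] stoneyaw -18.8 tilt [0.0067 0.0045] gap 41.3 F [0.7 1.3 0.6] t 9.1 j7 0.56
delta mm [ -93.1 -637.3  249.3] yaw -8.7 | tcp [0.4439 0.3452 0.0598] stoneyaw -18.8 tilt [0.0067 0.0045] gap 41.3 F [0.7 1.3 0.6] t 9.1 j7 0.56
```

Request:
arm_command:
  deltas:
    - {"x":-15,"y":0,"z":0,"yaw":0}
    - {"x":-45,"y":0,"z":0,"yaw":0}
    - {"x":-75,"y":-10,"z":8,"yaw":0}
    - {"x":-90,"y":-40,"z":30,"yaw":0}
    - {"x":-91,"y":-78,"z":55,"yaw":-1}
    - {"x":-91,"y":-118,"z":82,"yaw":-2}
    - {"x":-91,"y":-158,"z":110,"yaw":-2}
    - {"x":-91,"y":-198,"z":137,"yaw":-3}
    - {"x":-91,"y":-238,"z":164,"yaw":-3}
    - {"x":-91,"y":-275,"z":190,"yaw":-4}
    - {"x":-91,"y":-295,"z":203,"yaw":-4.3}
    - {"x":-91,"y":-295,"z":203,"yaw":-4.3}

```text
t: 10.3
tcp_pos: [0.5405, -0.0049, 0.1508]
tool_rot: [[0.007, 0.258, 0.966], [0.003, 0.966, -0.258], [-1.0, 0.004, 0.006]]
force: [-0.8, 0.4, -2.2]
finger_gap: 0.0419
```

```bash
python3 go.py .4736 -.3388 .15 -10.1
```

```text
delta mm [  -0.6 -339.8   21.4] yaw -4.8 | tcp [ 0.5405 -0.0049  0.1508] stoneyaw -14.9 tilt [0.0074 0.0026] gap 41.9 F [-0.8  0.4 -2.2] t 10.3 j7 1.32
```

Request:
arm_command:
  deltas:
    - {"x":0,"y":-30,"z":2,"yaw":0}
    - {"x":0,"y":-70,"z":4,"yaw":-1}
    - {"x":0,"y":-110,"z":7,"yaw":-2}
    - {"x":0,"y":-150,"z":10,"yaw":-2}
    - {"x":0,"y":-190,"z":12,"yaw":-3}
    - {"x":0,"y":-230,"z":15,"yaw":-4}
    - {"x":0,"y":-270,"z":18,"yaw":-4}
    - {"x":0,"y":-305,"z":20,"yaw":-4.8}
    - {"x":0,"y":-330,"z":21,"yaw":-4.8}
    - {"x":0,"y":-340,"z":21,"yaw":-4.8}
    - {"x":0,"y":-340,"z":21,"yaw":-4.8}
    - {"x":0,"y":-340,"z":21,"yaw":-4.8}

```text
t: 11.5
tcp_pos: [0.474, -0.3367, 0.1494]
tool_rot: [[0.007, 0.174, 0.985], [0.004, 0.985, -0.174], [-1.0, 0.005, 0.007]]
force: [0.4, 0.2, -1.9]
finger_gap: 0.0419
```

```bash
python3 go.py .4736 -.3388 .028 -10.1;  python3 - <<'E'
from h import *
cv2.imwrite("pics/g7.png",cv2.cvtColor(bot.get_image("scene"),cv2.COLOR_RGB2BGR))
E
```

```text
delta mm [121.3  -2.8  -0.8] yaw 0.1 | tcp [ 0.474  -0.3367  0.1494] stoneyaw -10.0 tilt [0.0074 0.0041] gap 41.9 F [ 0.4  0.2 -1.9] t 11.5 j7 2.07
```

View pics/g7.png

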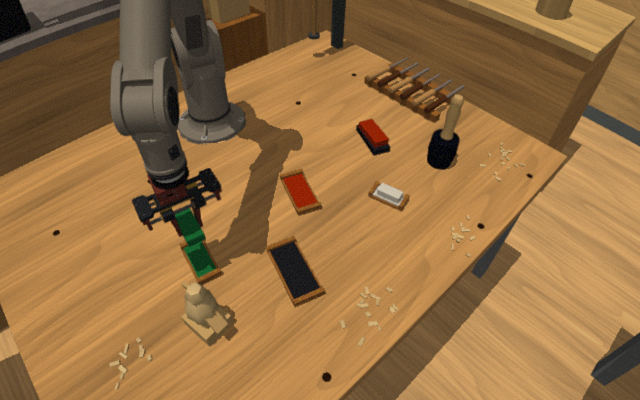

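Request:
arm_command:
  deltas:
    - {"x":35,"y":-2,"z":-0.5,"yaw":0}
    - {"x":70,"y":-2,"z":-0.5,"yaw":0}
    - {"x":92,"y":-2,"z":-0.5,"yaw":0}
    - {"x":106,"y":-2,"z":-0.5,"yaw":0}
    - {"x":113,"y":-2,"z":-0.5,"yaw":0}
    - {"x":117,"y":-2,"z":-0.5,"yaw":0}
    - {"x":118,"y":-2,"z":-0.5,"yaw":0}
    - {"x":118,"y":-2,"z":-0.5,"yaw":0}

```text
t: 12.35
tcp_pos: [0.4748, -0.3382, 0.0322]
tool_rot: [[0.009, 0.173, 0.985], [0.003, 0.985, -0.173], [-1.0, 0.005, 0.008]]
force: [1.2, 0.0, -1.1]
finger_gap: 0.0415
```

```bash
python3 go.py .4736 -.3388 .028 -10.1;  python3 - <<'E'
from h import *
crop(cv2.cvtColor(bot.get_image("scene"),cv2.COLOR_RGB2BGR),150,210,250,290,6,"pics/g8.png")
E
```

```text
delta mm [ 4.1 -0.8 -1.1] yaw 0.1 | tcp [ 0.4748 -0.3382  0.0322] stoneyaw -10.0 tilt [0.0087 0.0034] gap 41.5 F [ 1.2  0.  -1.1] t 12.35 j7 2.13
```

View pics/g8.png

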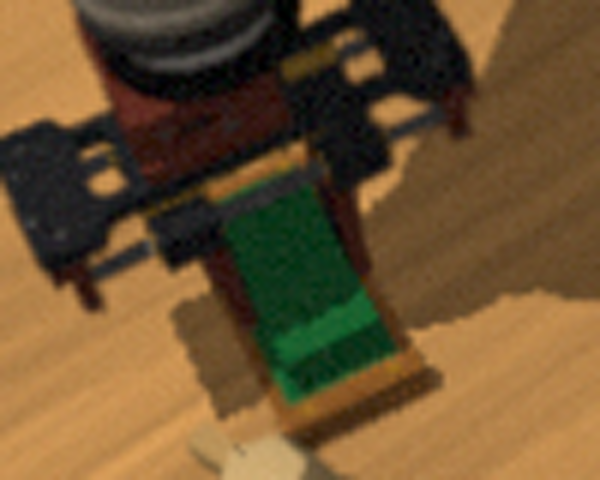

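Request:
arm_command:
  deltas:
    - {"x":2,"y":0,"z":-1,"yaw":0}
    - {"x":4,"y":0,"z":-1,"yaw":0}
    - {"x":5.5,"y":0,"z":-1,"yaw":0}
    - {"x":5.5,"y":0,"z":-1,"yaw":0}
    - {"x":5.5,"y":0,"z":-1,"yaw":0}

```text
t: 12.9
tcp_pos: [0.474, -0.3382, 0.0278]
tool_rot: [[0.009, 0.173, 0.985], [0.004, 0.985, -0.173], [-1.0, 0.005, 0.009]]
force: [-1.9, 1.8, 9.4]
finger_gap: 0.0417
```

Request:
arm_command:
  deltas:
    - {"x":0,"y":0,"z":0,"yaw":0}
    - {"x":0,"y":0,"z":0,"yaw":0}
    - {"x":0,"y":0,"z":0,"yaw":0}
    - {"x":0,"y":0,"z":0,"yaw":0}
    - {"x":0,"y":0,"z":0,"yaw":0}
    - {"x":0,"y":0,"z":0,"yaw":0}
    - {"x":-15,"y":0,"z":0,"yaw":0}
    - {"x":-45,"y":0,"z":0,"yaw":0}
    - {"x":-85,"y":0,"z":0,"yaw":0}
    - {"x":-120,"y":0,"z":0,"yaw":0}
    - {"x":-120,"y":0,"z":0,"yaw":0}
    - {"x":-120,"y":0,"z":0,"yaw":0}
  fingers: -1

```text
t: 14.1
tcp_pos: [0.4734, -0.3389, 0.1494]
tool_rot: [[0.012, 0.173, 0.985], [0.003, 0.985, -0.174], [-1.0, 0.005, 0.011]]
force: [-0.3, 0.6, -0.0]
finger_gap: 0.0879
```

```bash
python3 go.py .54 0 .15 -15
```

```text
delta mm [  1.  345.3   6.8] yaw 5.0 | tcp [ 0.4734 -0.3389  0.1494] stoneyaw -10.0 tilt [0.0118 0.0025] gap 87.9 F [-0.3  0.6 -0. ] t 14.1 j7 2.08
```

Request:
arm_command:
  deltas:
    - {"x":0,"y":35,"z":1,"yaw":1}
    - {"x":0,"y":75,"z":2,"yaw":1}
    - {"x":0,"y":115,"z":3,"yaw":2}
    - {"x":0,"y":155,"z":4,"yaw":2}
    - {"x":0,"y":195,"z":5,"yaw":3}
    - {"x":0,"y":235,"z":5,"yaw":4}
    - {"x":0,"y":275,"z":6,"yaw":5}
    - {"x":0,"y":310,"z":7,"yaw":5}
    - {"x":0,"y":335,"z":7,"yaw":5}
    - {"x":0,"y":345,"z":7,"yaw":5}
    - {"x":0,"y":345,"z":7,"yaw":5}
    - {"x":0,"y":345,"z":7,"yaw":5}

```text
t: 15.3
tcp_pos: [0.5395, -0.002, 0.1505]
tool_rot: [[0.011, 0.26, 0.966], [0.002, 0.966, -0.26], [-1.0, 0.004, 0.01]]
force: [-0.3, -0.3, 0.2]
finger_gap: 0.088
```

```bash
python3 go.py .4456 .3431 .13 -20;  python3 - <<'E'
from h import *
a=cv2.cvtColor(bot.get_image("top"),cv2.COLOR_RGB2BGR)
crop(a,435,200,480,270,8,"pics/a.png");crop(a,150,200,225,285,6,"pics/b.png")
x=cv2.imread("pics/a.png");y=cv2.imread("pics/b.png");H=560
cv2.imwrite("pics/g9.png",np.hstack([cv2.copyMakeBorder(i,0,H-i.shape[0],0,0,0) for i in(x,y)]))
E
```

```text
delta mm [  20.1  308.7 -180.7] yaw 4.9 | tcp [ 0.5395 -0.002   0.1505] stoneyaw -15.1 tilt [0.0107 0.0015] gap 88.0 F [-0.3 -0.3  0.2] t 15.3 j7 1.31
```

View pics/g9.png

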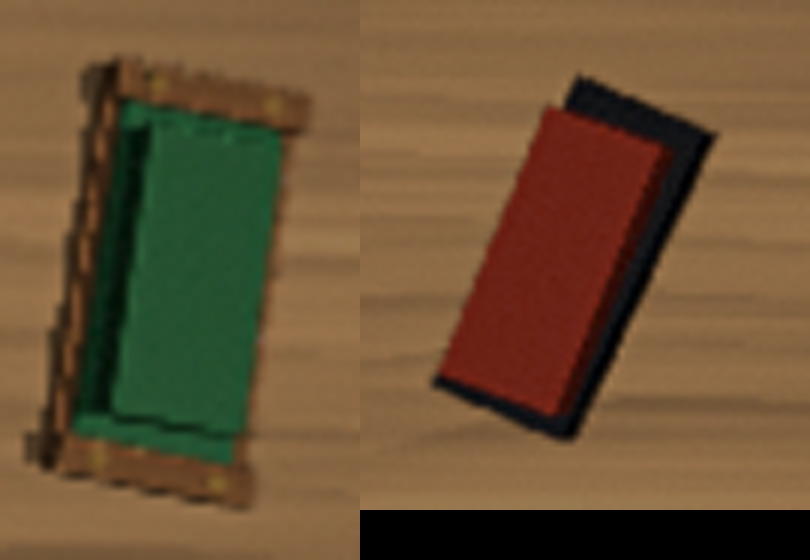

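Run:
```python
from m import *
m("fin placed",[(152,120),(284,145),(244,433),(112,412)],8,435,200,.034,92,42)
m("med",[(187,107),(308,148),(198,415),(75,375)],6,150,200,.044,116,51)
```

```text
fin placed c [ 0.4738 -0.3385] yaw -9.7 L 91.1 (92) W 41.0 (42) r 0.582
med c [0.4451 0.3437] yaw -19.7 L 115.0 (116) W 52.4 (51) r 0.562
```

Fine is on target, medium's pose unchanged. Next the medium stone.

Request:
arm_command:
  deltas:
    - {"x":0,"y":30,"z":-18,"yaw":0.5}
    - {"x":0,"y":70,"z":-41,"yaw":1}
    - {"x":0,"y":110,"z":-64,"yaw":2}
    - {"x":0,"y":150,"z":-87,"yaw":3}
    - {"x":0,"y":190,"z":-110,"yaw":4}
    - {"x":0,"y":230,"z":-134,"yaw":4.5}
    - {"x":0,"y":265,"z":-155,"yaw":4.9}
    - {"x":0,"y":295,"z":-173,"yaw":4.9}
    - {"x":10,"y":309,"z":-181,"yaw":4.9}
    - {"x":20,"y":309,"z":-181,"yaw":4.9}
    - {"x":20,"y":309,"z":-181,"yaw":4.9}
    - {"x":20,"y":309,"z":-181,"yaw":4.9}

```text
t: 16.55
tcp_pos: [0.4467, 0.3399, 0.1295]
tool_rot: [[0.01, 0.346, 0.938], [-0.001, 0.938, -0.346], [-1.0, 0.003, 0.01]]
force: [-0.5, -0.8, -0.1]
finger_gap: 0.0881
```

```bash
python3 go.py .4453 .3434 .037 -19.8
```

```text
delta mm [92.4  2.5 -3.5] yaw -0.5 | tcp [0.4467 0.3399 0.1295] stoneyaw -20.3 tilt [ 0.0103 -0.0009] gap 88.1 F [-0.5 -0.8 -0.1] t 16.55 j7 0.53
```

Request:
arm_command:
  deltas:
    - {"x":35,"y":2.5,"z":-3,"yaw":-0.5}
    - {"x":65,"y":2.5,"z":-3,"yaw":-0.5}
    - {"x":85,"y":2.5,"z":-3,"yaw":-0.5}
    - {"x":92,"y":2.5,"z":-3,"yaw":-0.5}
    - {"x":92,"y":2.5,"z":-3,"yaw":-0.5}
    - {"x":92,"y":2.5,"z":-3,"yaw":-0.5}

```text
t: 17.15
tcp_pos: [0.4467, 0.3429, 0.0385]
tool_rot: [[0.011, 0.339, 0.941], [-0.0, 0.941, -0.339], [-1.0, 0.004, 0.011]]
force: [0.2, 0.5, -0.2]
finger_gap: 0.0879
```

Request:
arm_command:
  deltas:
    - {"x":0,"y":0,"z":0,"yaw":0}
    - {"x":0,"y":0,"z":0,"yaw":0}
    - {"x":0,"y":0,"z":0,"yaw":0}
    - {"x":0,"y":0,"z":0,"yaw":0}
    - {"x":0,"y":0,"z":0,"yaw":0}
    - {"x":0,"y":0,"z":0,"yaw":0}
    - {"x":0,"y":0,"z":0,"yaw":0}
    - {"x":0,"y":0,"z":0,"yaw":0}
  fingers: 1
  newtons: 40

```text
t: 17.95
tcp_pos: [0.447, 0.3434, 0.0387]
tool_rot: [[0.012, 0.339, 0.941], [0.001, 0.941, -0.339], [-1.0, 0.005, 0.011]]
force: [0.2, 1.5, 1.6]
finger_gap: 0.0507
```

```bash
python3 go.py .4653 .0053 .13 -19
```

```text
delta mm [ -91.3 -311.5  132.9] yaw -0.8 | tcp [0.447  0.3434 0.0387] stoneyaw -19.8 tilt [0.012  0.0006] gap 50.7 F [0.2 1.5 1.6] t 17.95 j7 0.55
```

Request:
arm_command:
  deltas:
    - {"x":-15,"y":0,"z":0,"yaw":0}
    - {"x":-45,"y":0,"z":0,"yaw":0}
    - {"x":-75,"y":-15,"z":6,"yaw":0}
    - {"x":-91,"y":-50,"z":21,"yaw":0}
    - {"x":-91,"y":-90,"z":38,"yaw":0}
    - {"x":-91,"y":-130,"z":55,"yaw":0}
    - {"x":-91,"y":-170,"z":73,"yaw":0}
    - {"x":-91,"y":-210,"z":90,"yaw":-0.8}
    - {"x":-91,"y":-250,"z":107,"yaw":-0.8}
    - {"x":-91,"y":-285,"z":123,"yaw":-0.8}
    - {"x":-91,"y":-305,"z":133,"yaw":-0.8}
    - {"x":-91,"y":-311,"z":134,"yaw":-0.8}

```text
t: 19.15
tcp_pos: [0.466, 0.0021, 0.1303]
tool_rot: [[0.012, 0.331, 0.944], [-0.0, 0.944, -0.331], [-1.0, 0.004, 0.011]]
force: [-0.1, -0.0, -1.9]
finger_gap: 0.0505
```

Request:
arm_command:
  deltas:
    - {"x":0,"y":0,"z":0,"yaw":0}
    - {"x":0,"y":0,"z":0,"yaw":0}

```text
t: 19.35
tcp_pos: [0.4656, 0.0028, 0.1304]
tool_rot: [[0.011, 0.33, 0.944], [0.0, 0.944, -0.33], [-1.0, 0.004, 0.011]]
force: [-0.0, 0.8, -2.6]
finger_gap: 0.0509
```

```bash
python3 go.py .4668 .0048 .0287 -19;  python3 - <<'E'
from h import *
cv2.imwrite("pics/g10.png",cv2.cvtColor(bot.get_image("scene"),cv2.COLOR_RGB2BGR))
E
```

```text
delta mm [101.7   1.9  -0.6] yaw -0.3 | tcp [0.4656 0.0028 0.1304] stoneyaw -19.3 tilt [0.0112 0.0001] gap 50.9 F [-0.   0.8 -2.6] t 19.35 j7 1.2
```

View pics/g10.png

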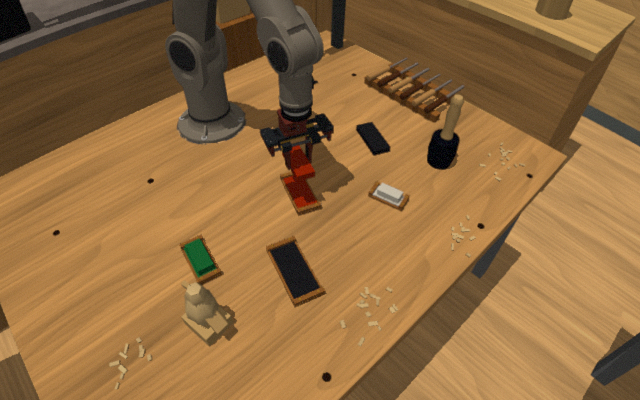

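The red stone hangs at (300,165) above its bed at (300,192); the rest is in place. Lowering.

Request:
arm_command:
  deltas:
    - {"x":30,"y":2,"z":-0.5,"yaw":-0.3}
    - {"x":60,"y":2,"z":-0.5,"yaw":-0.3}
    - {"x":80,"y":2,"z":-0.5,"yaw":-0.3}
    - {"x":91,"y":2,"z":-0.5,"yaw":-0.3}
    - {"x":96,"y":2,"z":-0.5,"yaw":-0.3}
    - {"x":98,"y":2,"z":-0.5,"yaw":-0.3}
    - {"x":98,"y":2,"z":-0.5,"yaw":-0.3}

```text
t: 20.1
tcp_pos: [0.4676, 0.0056, 0.0329]
tool_rot: [[0.012, 0.324, 0.946], [0.0, 0.946, -0.324], [-1.0, 0.004, 0.012]]
force: [0.1, 0.3, -2.1]
finger_gap: 0.0506
```

```bash
python3 go.py .4668 .0048 .0287 -19;  python3 - <<'E'
from h import *
crop(cv2.cvtColor(bot.get_image("scene"),cv2.COLOR_RGB2BGR),250,140,350,220,6,"pics/g11.png")
E
```

```text
delta mm [ 4.2 -1.1 -0.6] yaw 0.1 | tcp [0.4676 0.0056 0.0329] stoneyaw -18.9 tilt [0.0123 0.0004] gap 50.6 F [ 0.1  0.3 -2.1] t 20.1 j7 1.27
```

View pics/g11.png

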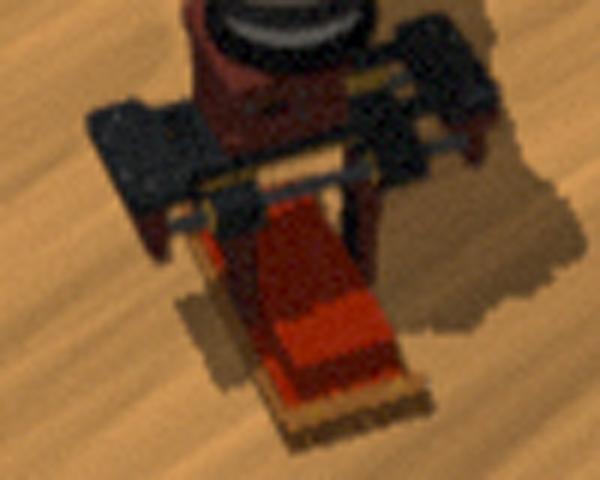

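Request:
arm_command:
  deltas:
    - {"x":2,"y":-1,"z":-0.5,"yaw":0}
    - {"x":4,"y":-1,"z":-0.5,"yaw":0}
    - {"x":5.5,"y":-1,"z":-0.5,"yaw":0}
    - {"x":5.5,"y":-1,"z":-0.5,"yaw":0}
    - {"x":5.5,"y":-1,"z":-0.5,"yaw":0}

```text
t: 20.65
tcp_pos: [0.4673, 0.0047, 0.0286]
tool_rot: [[0.013, 0.324, 0.946], [0.001, 0.946, -0.324], [-1.0, 0.005, 0.012]]
force: [-2.6, -0.9, 14.2]
finger_gap: 0.0509
```

Request:
arm_command:
  deltas:
    - {"x":0,"y":0,"z":0,"yaw":0}
    - {"x":0,"y":0,"z":0,"yaw":0}
    - {"x":0,"y":0,"z":0,"yaw":0}
    - {"x":0,"y":0,"z":0,"yaw":0}
    - {"x":0,"y":0,"z":0,"yaw":0}
    - {"x":0,"y":0,"z":0,"yaw":0}
    - {"x":-15,"y":0,"z":0,"yaw":0}
    - {"x":-45,"y":0,"z":0,"yaw":0}
    - {"x":-85,"y":0,"z":0,"yaw":0}
    - {"x":-110,"y":0,"z":0,"yaw":0}
    - {"x":-110,"y":0,"z":0,"yaw":0}
    - {"x":-110,"y":0,"z":0,"yaw":0}
  fingers: -1

```text
t: 21.85
tcp_pos: [0.4659, 0.0048, 0.1387]
tool_rot: [[0.014, 0.324, 0.946], [0.001, 0.946, -0.324], [-1.0, 0.006, 0.013]]
force: [-0.5, -0.0, -0.1]
finger_gap: 0.0881
```

```bash
python3 go.py .447 .342 .12 -22;  python3 - <<'E'
from h import *
a=cv2.cvtColor(bot.get_image("top"),cv2.COLOR_RGB2BGR)
crop(a,290,200,350,275,7,"pics/a.png");crop(a,150,200,225,285,6,"pics/b.png")
x=cv2.imread("pics/a.png");y=cv2.imread("pics/b.png");H=560
cv2.imwrite("pics/g12.png",np.hstack([cv2.copyMakeBorder(i,0,H-i.shape[0],0,0,0) for i in(y,x)])[:,:800])
E
```

```text
delta mm [  18.9  312.8 -127.4] yaw 3.1 | tcp [0.4659 0.0048 0.1387] stoneyaw -18.9 tilt [0.0141 0.0014] gap 88.1 F [-0.5 -0.  -0.1] t 21.85 j7 1.2
```

View pics/g12.png

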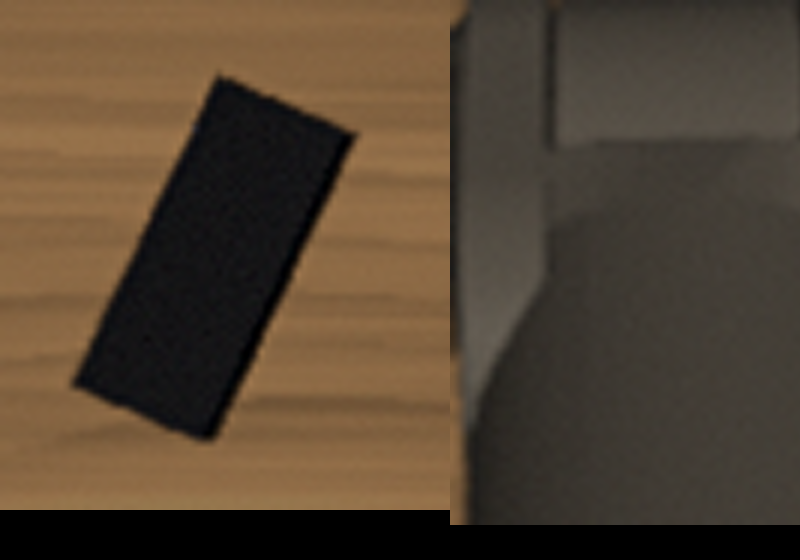

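Run:
```python
from m import *
m("coa",[(220,76),(348,130),(204,437),(73,384)],6,150,200,.022,140,60)
```

```text
coa c [0.4477 0.3427] yaw -22.6 L 137.8 (140) W 58.5 (60) r 0.564
```

Request:
arm_command:
  deltas:
    - {"x":0,"y":30,"z":-12,"yaw":0}
    - {"x":0,"y":70,"z":-28,"yaw":1}
    - {"x":0,"y":110,"z":-45,"yaw":2}
    - {"x":0,"y":150,"z":-61,"yaw":3}
    - {"x":0,"y":190,"z":-77,"yaw":4}
    - {"x":0,"y":230,"z":-93,"yaw":4.5}
    - {"x":0,"y":265,"z":-108,"yaw":5}
    - {"x":5,"y":295,"z":-120,"yaw":5}
    - {"x":19,"y":313,"z":-127,"yaw":5}
    - {"x":19,"y":313,"z":-127,"yaw":5}
    - {"x":19,"y":313,"z":-127,"yaw":5}
    - {"x":19,"y":313,"z":-127,"yaw":5}

```text
t: 23.1
tcp_pos: [0.447, 0.3401, 0.1186]
tool_rot: [[0.012, 0.407, 0.913], [-0.001, 0.913, -0.407], [-1.0, 0.004, 0.011]]
force: [-0.0, 0.0, 0.3]
finger_gap: 0.0878
```

```bash
python3 go.py .4465 .3418 .018 -23.5;  python3 - <<'E'
from h import *
a=cv2.cvtColor(bot.get_image("top"),cv2.COLOR_RGB2BGR)
s=cv2.cvtColor(bot.get_image("scene"),cv2.COLOR_RGB2BGR)
crop(a,290,200,350,275,7,"pics/a.png");crop(s,330,40,410,160,4,"pics/b.png")
x=cv2.imread("pics/a.png");y=cv2.imread("pics/b.png");H=560
cv2.imwrite("pics/g13.png",np.hstack([cv2.copyMakeBorder(i,0,H-i.shape[0],0,0,0) for i in(x,y)])[:,:800])
E
```

```text
delta mm [100.6   0.9  -2.3] yaw -0.5 | tcp [0.447  0.3401 0.1186] stoneyaw -24.0 tilt [ 0.0116 -0.0006] gap 87.8 F [-0.   0.   0.3] t 23.1 j7 0.47
```

View pics/g13.png

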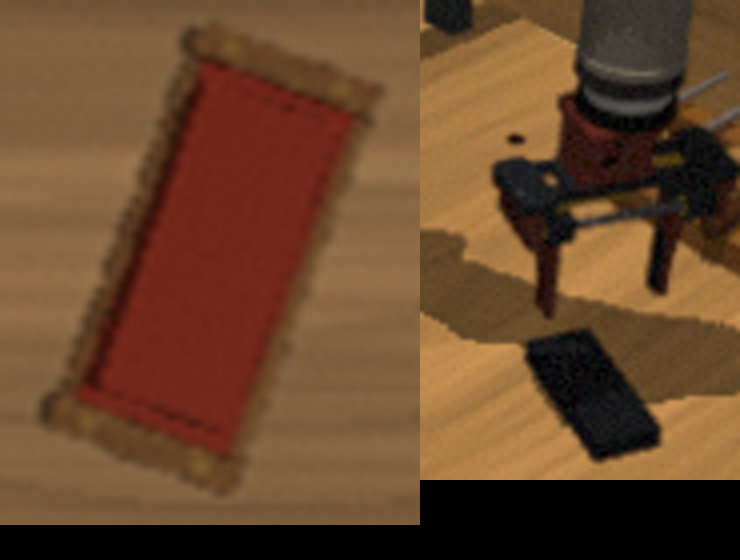

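Request:
arm_command:
  deltas:
    - {"x":35,"y":2.5,"z":-0.5,"yaw":-1.4}
    - {"x":70,"y":2.5,"z":-0.5,"yaw":-1.4}
    - {"x":90,"y":2.5,"z":-0.5,"yaw":-1.4}
    - {"x":100,"y":2.5,"z":-0.5,"yaw":-1.4}
    - {"x":100,"y":2.5,"z":-0.5,"yaw":-1.4}
    - {"x":100,"y":2.5,"z":-0.5,"yaw":-1.4}

```text
t: 23.8
tcp_pos: [0.4499, 0.3431, 0.0202]
tool_rot: [[0.014, 0.385, 0.923], [0.001, 0.923, -0.385], [-1.0, 0.006, 0.012]]
force: [0.0, 1.1, 1.4]
finger_gap: 0.0879
```

Request:
arm_command:
  deltas:
    - {"x":0,"y":0,"z":0,"yaw":0}
    - {"x":0,"y":0,"z":0,"yaw":0}
    - {"x":0,"y":0,"z":0,"yaw":0}
    - {"x":0,"y":0,"z":0,"yaw":0}
    - {"x":0,"y":0,"z":0,"yaw":0}
    - {"x":0,"y":0,"z":0,"yaw":0}
    - {"x":0,"y":0,"z":0,"yaw":0}
    - {"x":0,"y":0,"z":0,"yaw":0}
  fingers: 1
  newtons: 50

```text
t: 24.6
tcp_pos: [0.4501, 0.3434, 0.0207]
tool_rot: [[0.014, 0.385, 0.923], [0.002, 0.923, -0.385], [-1.0, 0.007, 0.012]]
force: [-1.4, -0.3, 5.3]
finger_gap: 0.06
```

```bash
python3 go.py .57 .08 .13 -19;python3 go.py .6578 -.18 .13 -16.4
python3 - <<'E'
from m import *
m("med placed",[(210,75),(350,120),(228,437),(97,385)],7,290,200,.034,116,51)
E
```

```text
delta mm [-108.1 -196.1  213.5] yaw -3.7 | tcp [0.4501 0.3434 0.0207] stoneyaw -22.7 tilt [0.014 0.002] gap 60.0 F [-1.4 -0.3  5.3] t 24.6 j7 0.51
delta mm [-107.4 -402.2  394.7] yaw -6.3 | tcp [0.4501 0.3434 0.0207] stoneyaw -22.7 tilt [0.014 0.002] gap 60.0 F [-1.4 -0.3  5.3] t 24.6 j7 0.51
med placed c [0.4661 0.0039] yaw -20.0 L 118.3 (116) W 51.0 (51) r 0.466
```

Request:
arm_command:
  deltas:
    - {"x":-15,"y":0,"z":0,"yaw":0}
    - {"x":-45,"y":0,"z":0,"yaw":0}
    - {"x":-80,"y":-10,"z":10,"yaw":0}
    - {"x":-108,"y":-32,"z":32,"yaw":0}
    - {"x":-108,"y":-58,"z":60,"yaw":-1}
    - {"x":-108,"y":-85,"z":88,"yaw":-1}
    - {"x":-108,"y":-112,"z":116,"yaw":-2}
    - {"x":-108,"y":-140,"z":146,"yaw":-2}
    - {"x":-108,"y":-166,"z":175,"yaw":-3}
    - {"x":-108,"y":-188,"z":202,"yaw":-3.7}
    - {"x":-108,"y":-196,"z":213,"yaw":-3.7}
    - {"x":-108,"y":-196,"z":213,"yaw":-3.7}

```text
t: 25.8
tcp_pos: [0.57, 0.0777, 0.1301]
tool_rot: [[0.014, 0.329, 0.944], [0.001, 0.944, -0.329], [-1.0, 0.005, 0.013]]
force: [0.1, -0.3, -3.0]
finger_gap: 0.0597
```

```bash
python3 go.py .660 -.1806 .13 -16.4;  python3 - <<'E'
from h import *
cv2.imwrite("pics/g14.png",cv2.cvtColor(bot.get_image("scene"),cv2.COLOR_RGB2BGR))
E
```

```text
delta mm [   1.1 -214.3  170. ] yaw -2.8 | tcp [0.57   0.0777 0.1301] stoneyaw -19.2 tilt [0.014  0.0009] gap 59.7 F [ 0.1 -0.3 -3. ] t 25.8 j7 1.09
```

View pics/g14.png

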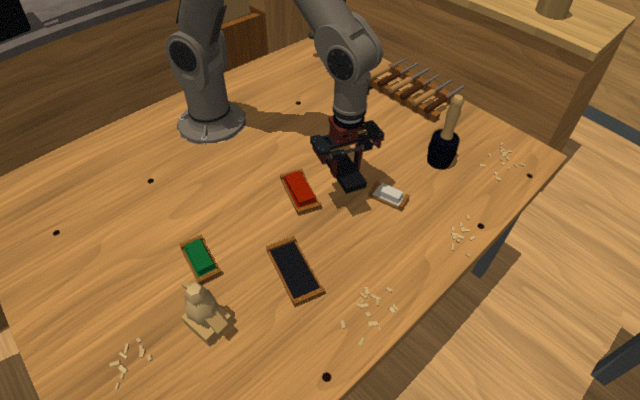

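The coarse stone is held level at (347,173), clear of everything; its bed is at (295,270).

Request:
arm_command:
  deltas:
    - {"x":0,"y":-20,"z":16,"yaw":0}
    - {"x":0,"y":-46,"z":36,"yaw":0}
    - {"x":0,"y":-74,"z":58,"yaw":-1}
    - {"x":0,"y":-102,"z":80,"yaw":-1}
    - {"x":0,"y":-130,"z":102,"yaw":-2}
    - {"x":0,"y":-158,"z":124,"yaw":-2}
    - {"x":0,"y":-184,"z":145,"yaw":-2.8}
    - {"x":0,"y":-205,"z":162,"yaw":-2.8}
    - {"x":0,"y":-214,"z":170,"yaw":-2.8}
    - {"x":0,"y":-214,"z":170,"yaw":-2.8}
    - {"x":0,"y":-214,"z":170,"yaw":-2.8}
    - {"x":0,"y":-214,"z":170,"yaw":-2.8}

```text
t: 27.05
tcp_pos: [0.6598, -0.1746, 0.1303]
tool_rot: [[0.012, 0.277, 0.961], [0.004, 0.961, -0.277], [-1.0, 0.007, 0.011]]
force: [0.1, 0.3, -2.6]
finger_gap: 0.0595
```

```bash
python3 go.py .660 -.1806 .0327 -16.4;  python3 - <<'E'
from h import *
crop(cv2.cvtColor(bot.get_image("scene"),cv2.COLOR_RGB2BGR),220,150,380,310,4,"pics/g15.png")
E
```

```text
delta mm [97.6 -6.4  0.7] yaw 0.3 | tcp [ 0.6598 -0.1746  0.1303] stoneyaw -16.1 tilt [0.0124 0.0039] gap 59.5 F [ 0.1  0.3 -2.6] t 27.05 j7 1.59
```

View pics/g15.png

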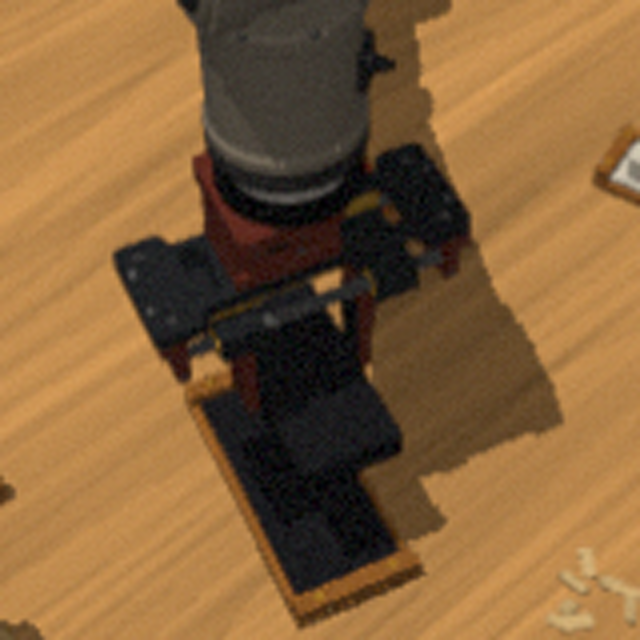

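Request:
arm_command:
  deltas:
    - {"x":20,"y":-6,"z":0.5,"yaw":0.3}
    - {"x":45,"y":-6,"z":0.5,"yaw":0.3}
    - {"x":65,"y":-6,"z":0.5,"yaw":0.3}
    - {"x":76,"y":-6,"z":0.5,"yaw":0.3}
    - {"x":80,"y":-6,"z":0.5,"yaw":0.3}
    - {"x":80,"y":-6,"z":0.5,"yaw":0.3}
    - {"x":80,"y":-6,"z":0.5,"yaw":0.3}

```text
t: 27.8
tcp_pos: [0.6605, -0.1807, 0.0515]
tool_rot: [[0.014, 0.282, 0.959], [0.003, 0.959, -0.282], [-1.0, 0.007, 0.013]]
force: [-0.4, 0.6, -3.2]
finger_gap: 0.0594
```

```bash
python3 go.py .660 -.1806 .0327 -16.4;  python3 - <<'E'
from h import *
crop(cv2.cvtColor(bot.get_image("scene"),cv2.COLOR_RGB2BGR),240,200,340,310,5,"pics/g16.png")
E
```

```text
delta mm [18.8 -0.2 -0.8] yaw 0.0 | tcp [ 0.6605 -0.1807  0.0515] stoneyaw -16.4 tilt [0.0144 0.0033] gap 59.4 F [-0.4  0.6 -3.2] t 27.8 j7 1.61
```

View pics/g16.png

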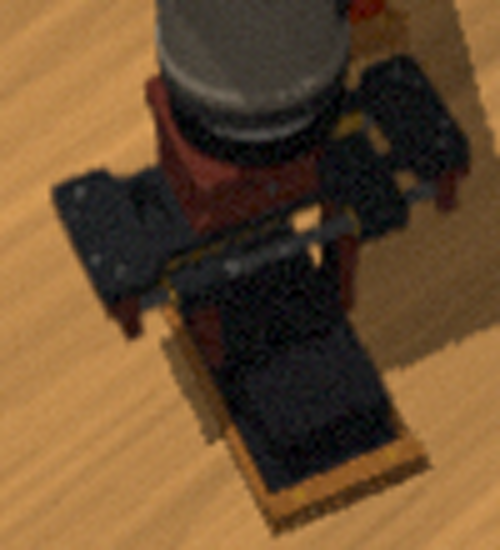

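Request:
arm_command:
  deltas:
    - {"x":8,"y":0,"z":-0.5,"yaw":0}
    - {"x":13,"y":0,"z":-0.5,"yaw":0}
    - {"x":16,"y":0,"z":-0.5,"yaw":0}
    - {"x":18,"y":0,"z":-0.5,"yaw":0}
    - {"x":19,"y":0,"z":-0.5,"yaw":0}
    - {"x":19.5,"y":0,"z":-0.5,"yaw":0}
    - {"x":19.5,"y":0,"z":-0.5,"yaw":0}

```text
t: 28.55
tcp_pos: [0.6602, -0.1806, 0.0328]
tool_rot: [[0.014, 0.282, 0.959], [0.003, 0.959, -0.282], [-1.0, 0.007, 0.013]]
force: [-3.9, 0.8, 4.5]
finger_gap: 0.0594
```

Seated (4.5 N up against −3 N weight). Release and lift.

Request:
arm_command:
  deltas:
    - {"x":0,"y":0,"z":0,"yaw":0}
    - {"x":0,"y":0,"z":0,"yaw":0}
    - {"x":0,"y":0,"z":0,"yaw":0}
    - {"x":0,"y":0,"z":0,"yaw":0}
    - {"x":0,"y":0,"z":0,"yaw":0}
    - {"x":0,"y":0,"z":0,"yaw":0}
    - {"x":-15,"y":0,"z":0,"yaw":0}
    - {"x":-45,"y":0,"z":0,"yaw":0}
    - {"x":-85,"y":0,"z":0,"yaw":0}
    - {"x":-125,"y":0,"z":0,"yaw":0}
    - {"x":-165,"y":0,"z":0,"yaw":0}
    - {"x":-165,"y":0,"z":0,"yaw":0}
  fingers: -1

```text
t: 29.75
tcp_pos: [0.6613, -0.1826, 0.2059]
tool_rot: [[0.026, 0.283, 0.959], [0.001, 0.959, -0.283], [-1.0, 0.008, 0.025]]
force: [-0.3, -0.9, -0.7]
finger_gap: 0.0878
```

```bash
python3 go.py .5 .25 .2 -18
```

```text
delta mm [   2.2  369.2 -277.2] yaw 1.6 | tcp [ 0.6613 -0.1826  0.2059] stoneyaw -16.4 tilt [0.026  0.0011] gap 87.8 F [-0.3 -0.9 -0.7] t 29.75 j7 1.58
```

Request:
arm_command:
  deltas:
    - {"x":0,"y":30,"z":-22,"yaw":0}
    - {"x":0,"y":65,"z":-48,"yaw":0}
    - {"x":0,"y":100,"z":-75,"yaw":0}
    - {"x":0,"y":135,"z":-101,"yaw":0}
    - {"x":0,"y":170,"z":-127,"yaw":0}
    - {"x":0,"y":205,"z":-154,"yaw":0}
    - {"x":0,"y":240,"z":-180,"yaw":0}
    - {"x":0,"y":275,"z":-206,"yaw":0}
    - {"x":0,"y":310,"z":-233,"yaw":0}
    - {"x":0,"y":340,"z":-255,"yaw":0}
    - {"x":0,"y":360,"z":-270,"yaw":0}
    - {"x":0,"y":360,"z":-270,"yaw":0}

```text
t: 30.95
tcp_pos: [0.5022, 0.2436, 0.2026]
tool_rot: [[0.026, 0.276, 0.961], [0.003, 0.961, -0.277], [-1.0, 0.01, 0.024]]
force: [0.0, -0.6, 1.2]
finger_gap: 0.0881
```

Run:
```python
from h import *
a=cv2.cvtColor(bot.get_image("top"),cv2.COLOR_RGB2BGR);cv2.imwrite("pics/t17.png",a)
cv2.imwrite("pics/s17.png",cv2.cvtColor(bot.get_image("scene"),cv2.COLOR_RGB2BGR))
crop(a,360,120,425,205,7,"pics/c17.png")
```

```text
(no output)
```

View pics/c17.png

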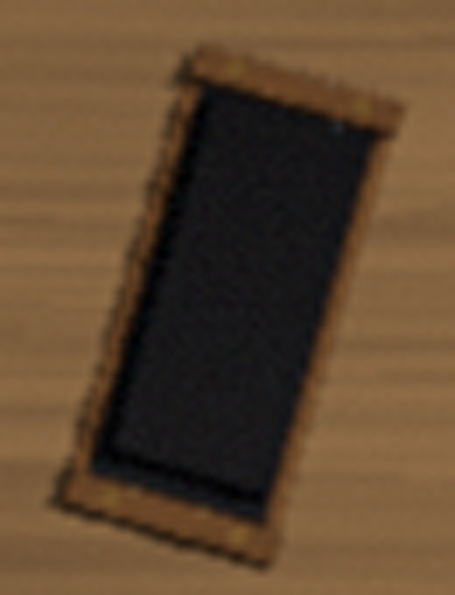

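View pics/s17.png

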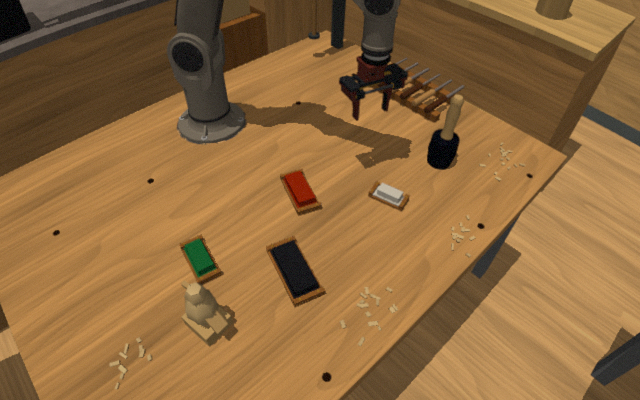

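View pics/t17.png

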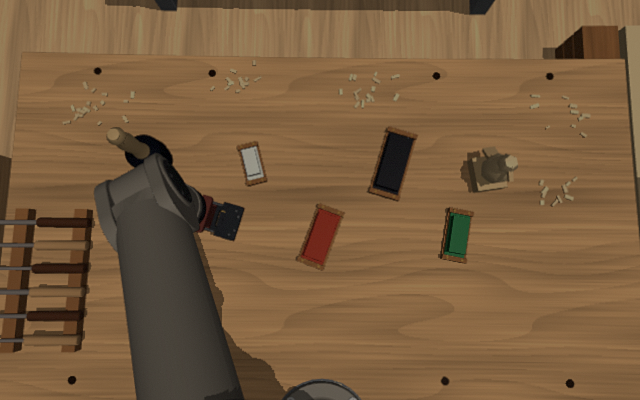

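Run:
```python
from m import *
a=cv2.imread("pics/t17.png")
crop(cv2.convertScaleAbs(a,alpha=4),360,120,425,205,7,"pics/c18.png")
P=rect(.14,.06,.6578,-.18,np.radians(-16.4),.034)
print(np.round(((proj("top",P)-[360,120])+.5)*7-.5))
```

```text
[[217.  85.]
 [375. 132.]
 [271. 495.]
 [111. 447.]]
```

View pics/c18.png

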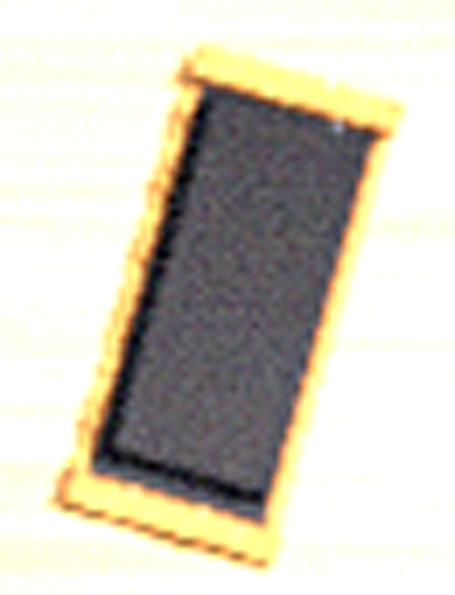

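```bash
python3 -c "
from rig import bot
print(bot.hand_in())"
```

```text
the job is handed in; nothing more can be done
None
```

I moved the four stones from the top down (white, green, red, dark grey), each into the holder of its colour. I lowered each one until I felt contact with the bed (5–14 N), let go of it and lifted clear. The job is handed in at about t = 31 s of the 131 s allowed; the rig gives no verdict.

My last checks, read from the top camera:

| Stone | Off the holder's centre | Off its line |
|---|---|---|
| Polishing (white) | about 1 mm | about 1° |
| Fine (green) | under 1 mm | about 0.5° |
| Medium (red) | about 2 mm | about 1° |
| Coarse (dark grey) | about 1 mm by eye (overlay) | not measured, looks in line |

- **Everything else:** In the final pictures the stones lie between their end stops and the gripper is open and clear. The mallet and bird show at their starting places by eye; I did not measure them.
- **Coarse stone:** This is the least certain check, because a dark stone on a dark bed gave little contrast. I compared it with the outline it should have in a brightened picture.
- **Tool tilt:** The tool drifted to about 0.014 rad off vertical while it carried stones. It reached about 0.026 rad only after the last release, well under the 0.1 rad limit.
- **Refused calls:** Two early move calls were refused because I left out keys. Nothing moved.

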